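Put the pipette controller on charge

TASK

Put the pipette controller on charge: hang it by its cross pin in the charging station's side-opening hooks, so that the pin lies at the bottom of both throats and the controller hangs freely. Then push the slide switch under the station's hood by its small ridge, through its detent, all the way to the end with the little round lens. Leave the flask and the bottles beside it standing where they are.

Things in the scene. Friction and masses are not known exactly. Their poses are not given: they have to be found in the camera images.
- station: White charging station, fixed, 160 x 280 mm; origin centre of underside; x to its back, y to its left seen from the robot, z up. Left: a pair of steel hook plates on two posts 160 mm high. Right: a 120 mm wide sloping panel, tipped 35 deg from level towards the front (robot), with the slide switch in its middle. The panel is clear 45 mm to both sides of the switch and 35 mm down-slope.
- hood (a point): Middle of the lower front edge of the grey hood over the switch; axes as the station's. The hood is 100 mm wide, 80 mm high, its front 8 mm behind the switch's middle and its underside 70 mm above it: no room for a vertical gripper; come from the front, tool tilted about 35 deg, square to the sloping panel.
- throat (a point): Where the pin's middle lies when hung, midway between the two hook plates (6 mm thick, 42 mm apart inside); station's axes. Throats 12 mm wide, floor 4 mm below here, a wall behind, a lip in front 12 mm thick and 9 mm high over the floor. Roof 20 to 26 mm above here, reaching 18 mm forward, bars the way from above: bring the pin in from the front (-x) 12 mm high, then lower it.
- pin (a point): Middle of the controller's steel cross pin: 8 mm thick, 72 mm long along this point's y, level, on the controller's axis, 100 mm above its foot. z is the controller's axis, upward. Its ends rest in the two hook plates; it may hang either way round. The stick below the pin is 32 mm thick.
- grip (a point): Centre of the controller's blue grip head, a block 28 x 28 mm, 50 mm high, square to the pin and 52 mm above it, top 177 mm above the foot; grasp here from above. The pipette controller is an upright blue and black stick, 0.13 to 0.25 kg, that stands on a foot 42 mm across. Same axes as the pin point.
- ridge (a point): Middle of the top of the switch's ridge; moves with the switch. Black ridge, 5 mm high over the panel, 4 mm thick along the slide, 16 mm long up-slope; the slider plate round it is flush. Axes: x up-slope, y to the station's left along the slide, z out of the panel.
- switch (a joint): Slide switch position in m: 0 off (left end), 0.010 on (right end, station's -y, away from the hooks, towards a small dark round lens). A sprung detent holds both ends: it takes about 7 to 8 N along the slide to start, less and less up to the middle; past the middle it snaps over to the on stop.
- flask: Conical glass flask, 82 mm across, 114 mm high, bystander; origin under its centre.
- amber: Amber glass bottle, 70 mm across, 150 mm high, bystander; origin under its centre.
- dropper: Small white bottle with a cap, 40 mm across, 75 mm high, bystander; origin under its centre.
Mind the look-alikes: they are no part of the job. Several things look just like the part that bears pin: the one meant starts nearest to the robot's base.

How it is judged (in metres and radians):
On the way, in this order (a step that is already met when the one before it is completed fails the run):
1. the controller's pin lies in both throats (distance between pin and throat below 0.009 m and z of pin in the frame of station below 0.138 m and angle between the y axis of pin and the y axis of station, either way round below 0.15 rad and angle between pin's own z axis and vertical below 0.25 rad), for 0.2 s.
2. the switch is at its on end (value of joint switch above 0.0085 m), for 0.2 s.
At the end, for the whole second after the job is handed in: The pin lies within 9 mm of the throat point, no more than 4 mm above its hung height, within 0.15 rad of the station's y; the controller hangs within 0.25 rad of upright and at rest; the switch stands beyond 8.5 mm of its 10 mm; flask and bottles are within 30 mm of where they stood (all of step 1 and value of joint switch above 0.0085 m and linear speed of controller below 0.03 m/s and distance of each of flask, amber, dropper from where it was at the start of the episode below 0.03 m); the robot touches nothing.
It fails at once if flask or a bottle moved by more than 30 mm or tipped (distance of any of flask, amber, dropper from where it was at the start of the episode above 0.03 m or angle between any of flask, amber, dropper's own z axis and vertical above 0.4 rad).
It also fails if it takes over 58 s, if anything falls off the work surface, if the arm or the gripper's body presses on something with over 40 N, if the wrist force passes 120 N, or if a joint passes its speed limit or range.

ROBOT

A 6-joint arm with a two-finger parallel gripper is mounted at the origin on the work surface. World frame = base frame: x ahead of the robot, y to its left, z up, the work surface at z = 0. Lengths are in mm, angles in rad, forces in N, time in s.
With the tool pointing down it reaches from about 350 to 975 mm from the base axis. Payload 7.1 kg.
Tool frame: the origin (TCP) lies at the centre of the arm's flange, where the gripper is bolted on; the fingertips stand 182 mm ahead of it and the grasp point (between the pads) lies 163 mm ahead of it; z points along the fingers, y is the line along which they close (so a half turn about z gives the same grasp; the last joint's range is limited). The gripper opens to 88 mm and grips with 3 to 60 N. Pads are 20 mm wide; open, the fingers measure 115 mm over their backs; the gripper's body (75 mm by 178 mm) begins 61 mm behind the grasp point.
Start: joints at [1.151, 0.423, 1.63, -0, 1.089, -0.019], TCP at [243.815, 575.466, 404.675] pointing down, gripper open.
Joint ranges: [-3, 3], [-0.9, 2.11], [0.09, 2.58], [-1.31, 4.45], [0.11, 2.69], [-2.54, 2.54]. Speed limits (rad/s): [2.39, 2.39, 3.01, 3.14, 3.14, 3.14].

INTERFACE

Orientations are given as a rotation vector (axis times angle).
In Python, from workcell import readout, get_image, ctrl gives the robot as it stands.
- The arm moves only by the tool step_arm, never from a script. Its argument "targets" is a list that holds one entry, the list of rows, each a list of 7 numbers: the shift along the world's x, y, z as a fraction of full scale, then the turn, a rotation vector about the world's x, y, z as a fraction of full scale, then the opening, from 0 (shut) to 1 (fully open). In form: [[[dx, dy, dz, wx, wy, wz, claw], ...]]. A call has exactly 5 rows; each row shifts and turns the commanded pose from where the row before left it; what a row does not reach is not made up. Full scale, the value 1, is 0.05 m for a shift and 4 degrees for a turn. A row lasts 1/8 s, in which the tool goes at most 62.5 mm and 10.7 degrees, less where a joint would pass 70% of its speed; a pose out of reach is approached as far as the arm can. A call with a number of a shift or a turn outside -1 to 1 is refused whole. A call with a gripper value outside its range is refused whole. The fingers move at their own pace and stop on an object; the grip force is fixed at half the most. Time passes only in rows, so rows that do not move let the fingers close, or fill a call up. It gives the time, the measured TCP pose, the force, the opening and the grip force at its end, in the units of the state.
- readout.get_obs(): the state, without advancing time (a new reading comes with each control period).
- get_image(name): name is "scene" or "side" or "wrist"; returns a dict with "pixels" (480x640x3 uint8, red, green, blue), "intrinsics" (3x3 intrinsics, pixels), "k1" (the pictures are not rectified: a ray, as slopes to the right and down, at radius r is drawn at 1 + k1 r^2 times it, then the intrinsics apply), "extrinsics" (4x4, takes a point from world to camera coordinates). Camera axes: x right, y down, z forward; pixel columns grow to the right and rows downward; lengths in mm; the calibration is good to about 2 mm. A picture is of the moment at which its call begins. There is no depth.
- ctrl.close_job(): hands the job in; it is judged then, once.
The state is a dict: "t": time; "qpos": joint angles; "qvel": joint speeds; "joint_torque": joint torques, N m; "ee_pos": TCP position; "orientation": TCP orientation; "ft_force": force on the tool from outside, world axes, zero at the start; "moment": the same for the moment, N m; "width": finger opening in mm; "grasp_force": force on a finger pad.
Only numpy, scipy, OpenCV 4.12 (cv2) and the standard library are available. Lean on these libraries where they do the work, as an engineer would, in place of code of your own. Each camera call takes 0.05 s, during which the arm holds its last target. There are 200 camera calls.

## Working session

There is one attempt and no reset: what is moved stays moved. The work goes in short steps, Python scripts to look and compute and a tool call to move; the robot and the scene stay as the last step left them, time stands still between calls to the robot, and variables do not carry over. Pictures are saved under pics/ and viewed, at most 10 in all, crops included, and the job is handed in when it is done.

Besides the shell and the picture viewer there is one more tool, called after "Call:" as a command line: name --argument value ..., lists and objects as JSON in quotes. step_arm: Moves the arm, as the interface text tells. Shift numbers are shares of 0.05 m and turn numbers shares of 4 degrees, none past 1 either way. Its arguments: {"type":"object","properties":{"targets":{"type":"array"}},"required":["targets"]}

```bash
mkdir -p pics; ls
python3 - <<'E'
from workcell import readout,get_image
import cv2,numpy as np
o=readout.get_obs();print({k:np.round(v,3).tolist() for k,v in o.items()})
ims=[]
for n in("scene","side","wrist"):
    d=get_image(n);cv2.imwrite(f"pics/{n}0.png",d["pixels"][:,:,::-1]);np.savez(f"{n}0.npz",**d)
    print(n,np.round(d["intrinsics"],1).tolist(),d["k1"],np.round(d["extrinsics"],3).tolist())
E
```

```text
pics
{'t': 0.0, 'qpos': [1.151, 0.424, 1.631, 0.0, 1.089, -0.019], 'qvel': [0.0, 0.0, -0.001, -0.0, -0.0, -0.001], 'joint_torque': [0.001, -54.464, -27.366, 0.064, 0.023, -0.0], 'ee_pos': [243.711, 575.217, 403.888], 'orientation': [-0.625, -3.078, 0.002], 'ft_force': [-0.32, 0.281, 0.851], 'moment': [0.036, 0.024, -0.002], 'grasp_force': 0.0, 'width': 87.741}
scene [[576.7, 0.0, 336.4], [0.0, 576.7, 236.0], [0.0, 0.0, 1.0]] -0.019610967513809873 [[-0.731, 0.683, 0.005, 411.919], [0.533, 0.575, -0.621, -193.033], [-0.427, -0.451, -0.784, 1752.266], [0.0, 0.0, 0.0, 1.0]]
side [[508.6, 0.0, 320.7], [0.0, 508.6, 240.0], [0.0, 0.0, 1.0]] 0.022362069465435116 [[-0.994, -0.11, -0.011, 498.554], [-0.049, 0.529, -0.847, 136.45], [0.099, -0.842, -0.531, 1278.443], [0.0, 0.0, 0.0, 1.0]]
wrist [[402.8, 0.0, 312.5], [0.0, 402.8, 243.1], [0.0, 0.0, 1.0]] -0.062133876467311215 [[0.389, 0.921, -0.001, -624.979], [0.892, -0.376, 0.251, -31.008], [0.231, -0.099, -0.968, 389.864], [0.0, 0.0, 0.0, 1.0]]
```

View pics/scene0.png

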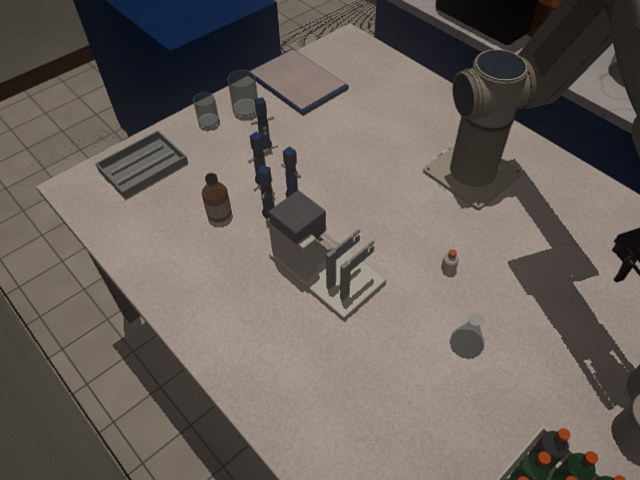

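View pics/side0.png

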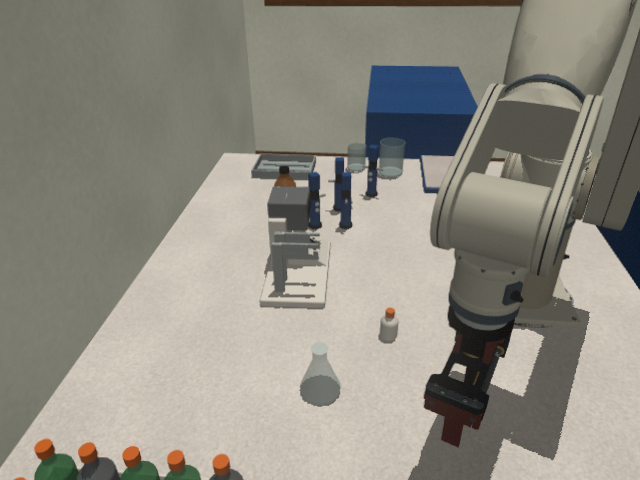

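```bash
cat > h.py <<'E'
import numpy as np,cv2
from workcell import readout,get_image
def load(n): return dict(np.load(n+".npz"))
def ray(d,uv):
    K=d["intrinsics"];E=d["extrinsics"];k=float(d["k1"])
    D=cv2.undistortPoints(np.array([[uv]],float),K,np.array([k,0,0,0,0]))[0,0]
    R=E[:3,:3];c=-R.T@E[:3,3];v=R.T@np.array([D[0],D[1],1]);return c,v/np.linalg.norm(v)
def onz(d,uv,z):
    c,v=ray(d,uv);return c+v*(z-c[2])/v[2]
def tri(rs):
    A=0;b=0
    for c,v in rs:
        P=np.eye(3)-np.outer(v,v);A=A+P;b=b+P@c
    X=np.linalg.solve(A,b);return X,[np.linalg.norm((np.eye(3)-np.outer(v,v))@(X-c)) for c,v in rs]
def proj(d,p):
    E=d["extrinsics"];K=d["intrinsics"];q=E[:3,:3]@np.asarray(p,float)+E[:3,3];s=q[:2]/q[2];s=s*(1+float(d["k1"])*(s@s))
    return K[:2,:2]@s+K[:2,2]
def snap(n,tag):
    d=get_image(n);np.savez(tag+".npz",**d);cv2.imwrite(f"pics/{tag}.png",d["pixels"][:,:,::-1]);return d
def crop(d,x,y,w,h,s,name):
    cv2.imwrite("pics/"+name+".png",cv2.resize(np.ascontiguousarray(d["pixels"][y:y+h,x:x+w,::-1]),None,fx=s,fy=s,interpolation=cv2.INTER_CUBIC))
E
python3 - <<'E'
from h import *
a=load("scene0");b=load("side0")
for n,p in dict(A=(265,145),B=(259,183),C=(291,193),D=(267,215),fl=(467,345),dr=(450,270),am=(218,216)).items(): print("scene",n,onz(a,p,0).round())
for n,p in dict(A=(372,193),B=(338,208),C=(346,225),D=(315,225),fl=(320,392),dr=(389,336)).items(): print("side",n,onz(b,p,0).round())
for n,p in dict(A=(261,100),B=(257,135),C=(290,151),D=(264,169)).items(): print("scene top",n,onz(a,p,177).round())
for n,p in dict(A=(373,147),B=(339,159),C=(346,173),D=(314,173)).items(): print("side top",n,onz(b,p,177).round())
x=np.hstack([cv2.resize(np.ascontiguousarray(a["pixels"][85:325,225:395]),(425,600),interpolation=2),cv2.resize(np.ascontiguousarray(b["pixels"][140:320,250:385]),None,fx=2.77,fy=600/180,interpolation=2)])
cv2.imwrite("pics/c1.png",x[:,:,::-1])
E
```

```text
scene A [ 385. -522.    0.]
scene B [ 502. -404.    0.]
scene C [ 458. -308.    0.]
scene D [ 563. -290.    0.]
scene fl [468. 360.   0.]
scene dr [328. 189.   0.]
scene am [ 668. -382.    0.]
side A [ 382. -531.    0.]
side B [ 490. -412.    0.]
side C [ 456. -304.    0.]
side D [ 552. -295.    0.]
side fl [463. 361.   0.]
side dr [325. 184.   0.]
scene top A [ 382. -519.  177.]
scene top B [ 485. -407.  177.]
scene top C [ 459. -296.  177.]
scene top D [ 553. -290.  177.]
side top A [ 385. -509.  177.]
side top B [ 487. -403.  177.]
side top C [ 459. -302.  177.]
side top D [ 552. -294.  177.]
```

View pics/c1.png

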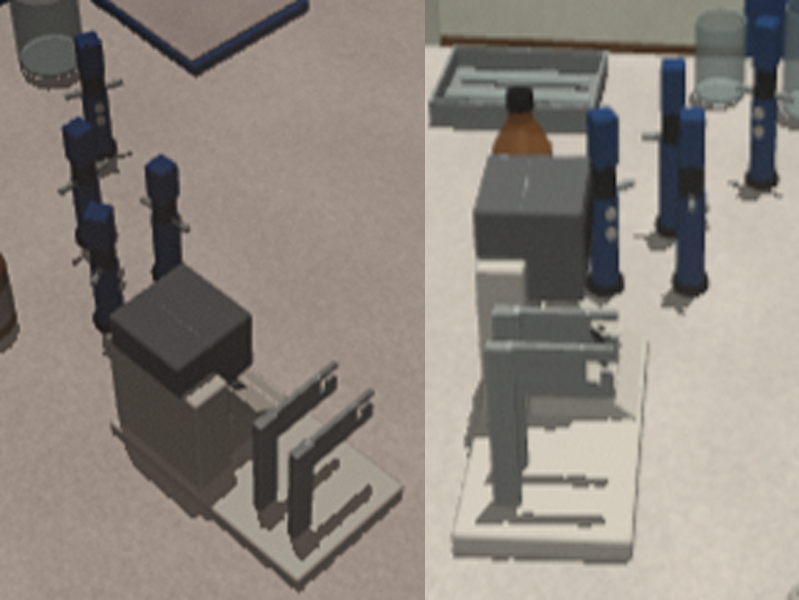

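Run:
```python
from h import *
a=load("scene0");b=load("side0")
for z in(0,12):
  print(z,"scene BL,FL,BR",[onz(a,p,z).round()[:2].tolist() for p in((344.2,319),(385.8,281),(269.8,255))])
  print(z,"side BL,FL,FR",[onz(b,p,z).round()[:2].tolist() for p in((260,306),(324.7,307),(330.5,242))])
print("tips z160 scene R,L",[onz(a,p,160).round(1)[:2].tolist() for p in((359.8,231),(373.8,242.2))])
print("tips side R,L",[onz(b,p,160).round(1)[:2].tolist() for p in((319.3,234.2),(319.3,243.8))])
print("back posts scene R,L",[onz(a,(225+x/2.5,85+y/2.5),160).round(1)[:2].tolist() for x,y in((262,425),(300,452))])
# hood top corners scene
print("hood",[onz(a,(225+x/2.5,85+y/2.5),190).round(1)[:2].tolist() for x,y in((183,265),(252,313),(182,373),(110,318))])
```

```text
0 scene BL,FL,BR [[636.0, 106.0], [478.0, 97.0], [647.0, -174.0]]
0 side BL,FL,FR [[640.0, 108.0], [481.0, 96.0], [495.0, -201.0]]
12 scene BL,FL,BR [[641.0, 111.0], [484.0, 102.0], [652.0, -167.0]]
12 side BL,FL,FR [[636.0, 122.0], [480.0, 111.0], [493.0, -182.0]]
tips z160 scene R,L [[505.1, 19.5], [504.6, 66.9]]
tips side R,L [[501.3, 18.2], [496.4, 61.1]]
back posts scene R,L [[607.7, 23.3], [603.0, 70.1]]
hood [[545.8, -160.5], [538.0, -66.7], [636.7, -56.3], [643.5, -155.6]]
```

Run:
```python
from h import *
a=load("scene0");b=load("side0")
p=[onz(a,q,100) for q in((281,161),(299.8,176.2))];d=p[1]-p[0];print(p,np.linalg.norm(d),np.degrees(np.arctan2(d[1],d[0])))
# hood top corners by two views: front-left, front-right? (side: crop coords)
S=lambda x,y:ray(b,(250+(x-425)/2.77,140+y/3.333))
A=lambda x,y:ray(a,(225+x/2.5,85+y/2.5))
print("hood FL top",tri([A(252,313),S(589,212)]))
print("hood BL top",tri([A(182,373),S(476,212)]))
print("hood BR top",tri([A(110,318),S(490,157)]))
print("hood FR top",tri([A(183,265),S(592,157)]))
```

```text
[array([ 454.73682368, -347.68854389,  100.        ]), array([ 454.77922021, -265.99560603,  100.        ])] 81.69294886014055 89.97026496666318
hood FL top (array([537.88511742, -66.05217573, 194.72199452]), [np.float64(2.842694516377441), np.float64(2.8426945163773043)])
hood BL top (array([638.9471195 , -52.74058508, 197.94276852]), [np.float64(1.743122746187828), np.float64(1.7431227461879062)])
hood BR top (array([ 644.88873608, -152.77814777,  195.27482143]), [np.float64(1.1736856521390835), np.float64(1.1736856521390795)])
hood FR top (array([ 546.65274533, -158.52507282,  195.63520356]), [np.float64(2.39775639777239), np.float64(2.3977563977724765)])
```

Call:
step_arm --targets '[[[0.5,-1,0,0,0,0.95,1],[0.5,-1,0,0,0,0.95,1],[0.5,-1,0,0,0,0.95,1],[0.5,-1,0,0,0,0.95,1],[0.5,-1,0,0,0,0.95,1]]]'

```text
t: 0.78
ee_pos: [369.3, 323.8, 404.6]
orientation: [0.105, 3.14, 0.0]
ft_force: [-0.6, 0.1, -0.1]
width: 87.7
grasp_force: 0.0
```

Call:
step_arm --targets '[[[0.5,-1,0,0,0,0.95,1],[0.5,-1,0,0,0,0,1],[0.5,-1,0,0,0,0,1],[0.3,-1,0,0,0,0,1],[0,-1,0,0,0,0,1]]]'

```text
t: 1.4
ee_pos: [459.6, 73.7, 404.7]
orientation: [0.005, 3.141, 0.0]
ft_force: [0.6, 0.2, 0.8]
width: 87.5
grasp_force: 0.0
```

Call:
step_arm --targets '[[[0,-1,0,0,0,0,1],[0,-1,0,0,0,0,1],[0,-1,0,0,0,0,1],[0,-1,0,0,0,0,1],[0,-1,0,0,0,0,1]]]'

```text
t: 2.02
ee_pos: [458.5, -176.2, 404.7]
orientation: [0.005, 3.142, 0.0]
ft_force: [0.8, 0.2, -1.1]
width: 87.9
grasp_force: 0.0
```

Run:
```python
from h import *
d=snap("wrist","w1");o=readout.get_obs();print(o["ee_pos"],o["orientation"],o["t"],o["qpos"]);np.set_printoptions(suppress=True,precision=3);print(d["extrinsics"])
```

```text
[ 458.88600132 -180.29960046  404.92797671] [ 0.00672662  3.14036745 -0.00445778] 2.075 [-0.39795841  0.22832122  1.91630247 -0.00256504  0.99475494 -1.96307595]
[[   0.002    1.       0.     174.466]
 [   0.968   -0.002    0.252 -474.768]
 [   0.252   -0.      -0.968  274.419]
 [   0.       0.       0.       1.   ]]
```

View pics/w1.png

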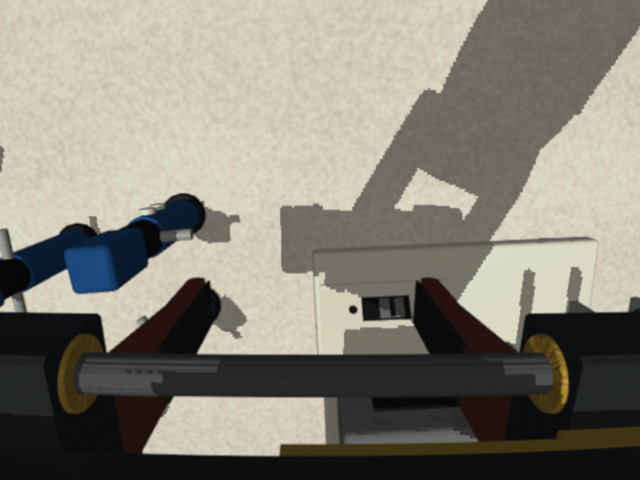

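Call:
step_arm --targets '[[[0,-1,0,0,0,0,1],[0,-1,0,0,0,0,1],[0,-0.5,0,0,0,0,1],[0,0,0,0,0,0,1],[0,0,0,0,0,0,1]]]'

```text
t: 2.7
ee_pos: [458.6, -298.9, 404.3]
orientation: [-0.005, -3.141, -0.001]
ft_force: [-0.3, 0.2, 0.4]
width: 87.4
grasp_force: 0.0
```

Run:
```python
from h import *
d=snap("wrist","w2");o=readout.get_obs();print(o["ee_pos"],o["orientation"],o["t"])
crop(d,160,140,320,240,2.5,"w2c")
im=cv2.cvtColor(d["pixels"],cv2.COLOR_RGB2HSV)
m=cv2.inRange(im,(100,120,40),(125,255,255))
n,l,s,c=cv2.connectedComponentsWithStats(m)
for i in range(1,n):
  if s[i][4]>80: print(s[i],c[i])
```

```text
[ 458.71883924 -298.58163394  404.46179841] [-3.56114826e-03 -3.14101475e+00 -1.01773293e-03] 2.75
[   4  118   84   42 1988] [ 50.03973843 136.05985915]
[ 284  199   57  155 4675] [312.54930481 270.63871658]
[ 168  229   46   53 1380] [191.90072464 250.65434783]
[  97  271   74   68 3359] [132.00089312 302.30455493]
[ 298  397   54   42 1687] [324.77296977 414.00948429]
```

View pics/w2c.png

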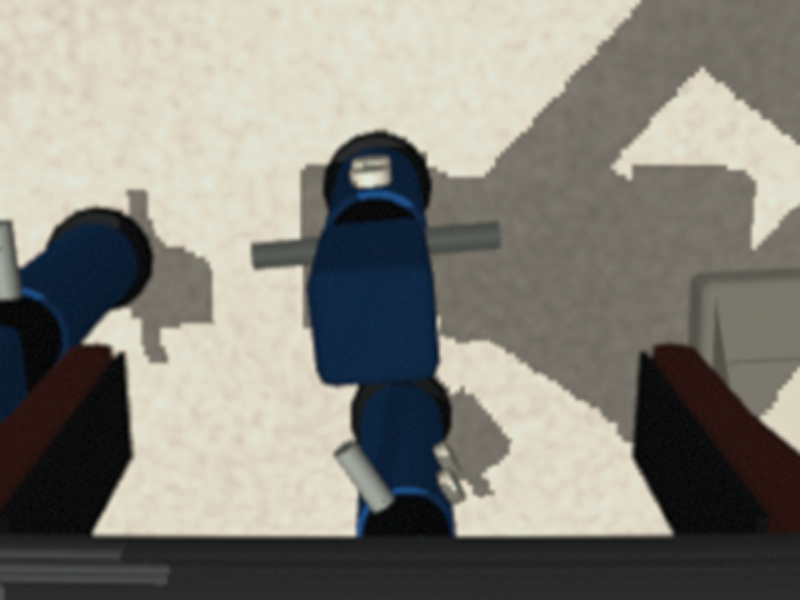

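Run:
```python
from h import *
d=load("w2")
f=lambda x,y,z:onz(d,(160+x/2.5,140+y/2.5),z)
a,b=f(253,256,100),f(499,236,100);v=b-a;print((a+b)/2,np.linalg.norm(v),np.degrees(np.arctan2(v[1],v[0])))
q=[f(*p,177) for p in((313,272),(434,265),(438,376),(322,384))];print(np.round(q),np.mean(q,0))
print(f(378,186,0))
```

```text
[ 460.478552   -299.44636118  100.        ] 71.96785396089572 94.66706016886546
[[ 447. -312.  177.]
 [ 446. -287.  177.]
 [ 471. -285.  177.]
 [ 473. -311.  177.]] [ 459.15228298 -298.8652572   177.        ]
[ 461.1938032  -299.00455127    0.        ]
```

Call:
step_arm --targets '[[[0.03,0,-0.6,0,0,0.6,1],[0,0,-0.6,0,0,0.57,1],[0,0,-0.48,0,0,0,1],[0,0,0,0,0,0,0],[0,0,0,0,0,0,0]]]'

```text
t: 3.38
ee_pos: [460.8, -299.1, 321.6]
orientation: [-0.125, 3.138, -0.001]
ft_force: [-0.9, -0.4, -0.2]
width: 71.1
grasp_force: 0.0
```

Call:
step_arm --targets '[[[0,0,0,0,0,0,0],[0,0,0,0,0,0,0],[0,0,0,0,0,0,0],[0,0,0,0,0,0,0],[0,0,0,0,0,0,0]]]'

```text
t: 4.0
ee_pos: [460.3, -299.6, 320.7]
orientation: [-0.124, 3.139, -0.0]
ft_force: [-0.1, -0.3, 1.0]
width: 27.8
grasp_force: 30.0
```

Call:
step_arm --targets '[[[0,0,0.5,0,0,0,0],[0,0,0.7,0,0,0,0],[-0.2,0.3,0.3,0,0,0,0],[-0.2,0.6,0,0,0,0,0],[-0.2,0.9,0,0,0,0,0]]]'

```text
t: 4.62
ee_pos: [429.8, -209.2, 395.6]
orientation: [-0.121, 3.139, -0.0]
ft_force: [0.8, 0.8, -2.2]
width: 27.8
grasp_force: 30.0
```

Call:
step_arm --targets '[[[0,0.9,0,0,0,0,0],[0,0.9,0,0,0,0,0],[0,0.9,0,0,0,0,0],[0,0.6,0,0,0,0,0],[0,0.5,0,0,0,-0.2,0]]]'

```text
t: 5.25
ee_pos: [429.9, -18.3, 395.4]
orientation: [0.103, -3.139, -0.0]
ft_force: [0.1, -0.4, -1.8]
width: 28.2
grasp_force: 30.0
```

Run:
```python
from h import *
d=snap("wrist","w3");o=readout.get_obs();print(o["ee_pos"],o["orientation"],o["t"])
```

```text
[429.78292629 -16.79830163 395.36608409] [ 1.01217840e-01 -3.13902226e+00 -2.22321531e-03] 5.3
```

View pics/w3.png

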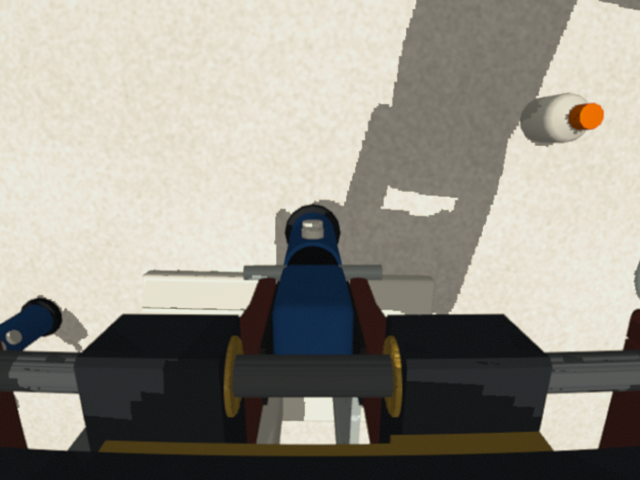

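Run:
```python
from h import *
a=load("scene0");b=load("side0");w=load("w3")
for z in(8,12,16,20):
  p,q=onz(w,(143,273),z),onz(w,(435,278),z);v=q-p;print(z,p.round(),q.round(),np.linalg.norm(v),np.degrees(np.arctan2(v[1],v[0])))
x=np.hstack([cv2.resize(np.ascontiguousarray(a["pixels"][220:307,320:380]),(400,580),interpolation=1),cv2.resize(np.ascontiguousarray(b["pixels"][224:311,268:328]),(400,580),interpolation=1)])
cv2.imwrite("pics/c2.png",x[:,:,::-1])
```

```text
8 [ 498. -178.    8.] [484. 105.   8.] 284.0140258971908 92.80262333399128
12 [ 496. -177.   12.] [483. 104.  12.] 280.92547540249313 92.80262333399129
16 [ 495. -175.   16.] [481. 103.  16.] 277.83692490779555 92.80262333399129
20 [ 493. -173.   20.] [480. 101.  20.] 274.7483744130979 92.8026233339913
```

View pics/c2.png

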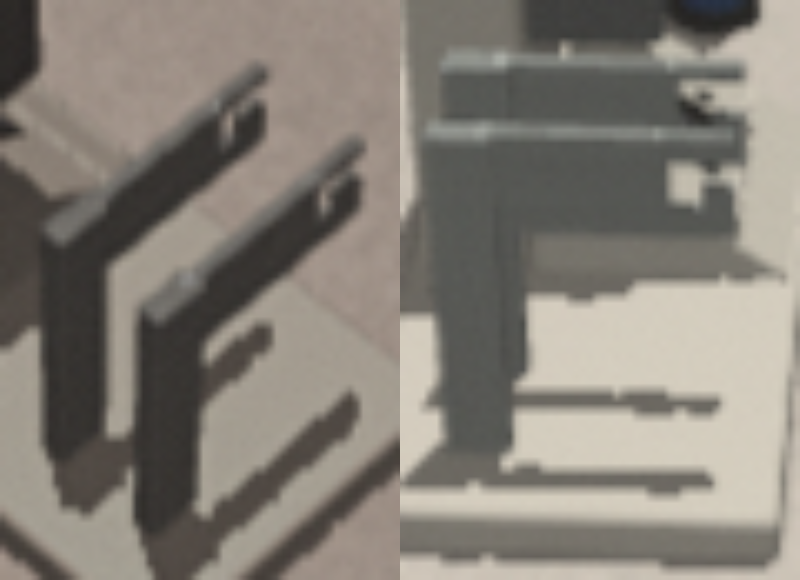

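Run:
```python
from h import *
a=load("scene0");b=load("side0")
A=lambda x,y:(320+x/6.6667,220+y/6.6667)
S=lambda x,y:(268+(x-400)/6.6667,224+y/6.6667)
for n,p,q in(("L roof top outer",(365,151),(743,139)),("R roof top outer",(268,78),(745,77)),("L lip bottom outer",(355,208),(737,236)),("R lip bot",(262,138),(737,162))):
  X,e=tri([ray(a,A(*p)),ray(b,S(*q))]);print(n,X.round(1),np.round(e,1),onz(a,A(*p),160).round(1),onz(b,S(*q),160).round(1))
print("floor mid L side",onz(b,S(687,208),130).round(1),"wall",onz(b,S(668,208),130).round(1),"lip back",onz(b,S(705,208),130).round(1), "lip front top",onz(b,S(737,188),139).round(1))
print("L back post bottom outer corners", onz(a,A(150,537),12).round(1),onz(a,A(193,510),12).round(1), onz(b,S(445,450),12).round(1))
# expected current pin ends
print(a["extrinsics"][:3,:3].T@-a["extrinsics"][:3,3],b["extrinsics"][:3,:3].T@-b["extrinsics"][:3,3])
```

```text
L roof top outer [498.1  64.7 156.2] [3.5 3.5] [503.9  69.4 160. ] [495.6  65.6 160. ]
R roof top outer [501.3  17.6 154.6] [1.4 1.4] [505.9  21.7 160. ] [499.5  24.3 160. ]
L lip bottom outer [499.   63.  116.4] [0.7 0.7] [524.8  84.9 160. ] [490.8 125.7 160. ]
R lip bot [503.6  18.4 119.4] [0. 0.] [526.9  40.  160. ] [496.   80.5 160. ]
floor mid L side [515.9  66.1 130. ] wall [522.7  66.7 130. ] lip back [509.6  65.5 130. ] lip front top [498.   65.1 139. ]
L back post bottom outer corners [607.2  69.1  12. ] [586.9  71.5  12. ] [611.   62.6  12. ]
[1151.85848107  619.61256041 1251.66985088] [ 375.29978058 1058.73584063  799.88710073]
```

Call:
step_arm --targets '[[[0,0.4,0,0,0,-0.18,0],[0.2,0.4,-0.2,0,0,0,0],[0.4,0.3,-0.2,0,0,0,0],[0.4,0,-0.16,0,0,0,0],[0,0,0,0,0,0,0]]]'

```text
t: 5.92
ee_pos: [480.9, 35.3, 366.9]
orientation: [0.083, -3.139, 0.0]
ft_force: [-0.2, 0.1, -1.7]
width: 27.7
grasp_force: 30.0
```

Run:
```python
from h import *
a=snap("scene","s2");b=snap("side","d2");o=readout.get_obs();print(o["ee_pos"],o["orientation"],o["t"])
x=np.hstack([cv2.resize(np.ascontiguousarray(a["pixels"][215:302,330:390]),(400,580),interpolation=1),cv2.resize(np.ascontiguousarray(b["pixels"][214:301,290:350]),(400,580),interpolation=1)])
cv2.imwrite("pics/c3.png",x[:,:,::-1])
p=np.array(o["ee_pos"])-[0,0,220.7];v=np.array([-np.sin(np.radians(3)),np.cos(np.radians(3)),0])*36
for d,n,f in((a,"scene",lambda q:((q[0]-330)*6.667,(q[1]-215)*6.667)),(b,"side",lambda q:((q[0]-290)*6.667+400,(q[1]-214)*6.667))):
  print(n,"pin -,mid,+ end exp. crop px",[np.round(f(proj(d,p+s*v))) for s in(-1,0,1)])
```

```text
[479.71834895  35.16915053 367.32846109] [ 8.17138889e-02 -3.13880441e+00  1.19086289e-04] 6.025
scene pin -,mid,+ end exp. crop px [array([204.,  65.]), array([276., 117.]), array([350., 171.])]
side pin -,mid,+ end exp. crop px [array([655., 141.]), array([650., 194.]), array([645., 249.])]
```

View pics/c3.png

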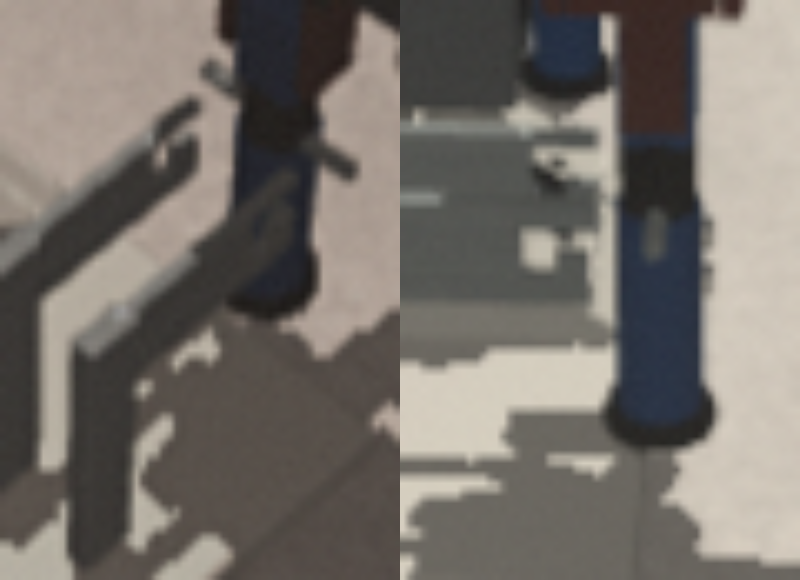

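Call:
step_arm --targets '[[[0.1,0.08,0,0,0,0,0],[0.15,0,-0.01,0,0,0,0],[0.15,0.0,0,0,0,0,0],[0.1,0,0,0,0,0,0],[0,0,0,0,0,0,0]]]'

```text
t: 6.65
ee_pos: [505.7, 39.4, 367.1]
orientation: [0.082, -3.141, -0.0]
ft_force: [-0.5, -0.0, -1.7]
width: 28.4
grasp_force: 30.0
```

Call:
step_arm --targets '[[[0.1,0,0,0,0,0,0],[0.1,0,0,0,0,0,0],[0.08,0,0,0,0,0,0],[0,0,0,0,0,0,0],[0,0,0,0,0,0,0]]]'

```text
t: 7.28
ee_pos: [519.2, 39.5, 367.1]
orientation: [0.082, -3.14, 0.0]
ft_force: [-0.5, 0.3, -2.7]
width: 27.6
grasp_force: 30.0
```

Call:
step_arm --targets '[[[0.03,0,0,0,0,0,0],[0,0,0,0,0,0,0],[0.03,0,0,0,0,0,0],[0,0,0,0,0,0,0],[0,0,0,0,0,0,0]]]'

```text
t: 7.9
ee_pos: [522.3, 39.5, 367.2]
orientation: [-0.082, 3.14, 0.0]
ft_force: [-0.1, -0.0, -2.6]
width: 27.9
grasp_force: 30.0
```

Call:
step_arm --targets '[[[0.03,0,0,0,0,0,0],[0,0,0,0,0,0,0],[0.03,0,0,0,0,0,0],[0,0,0,0,0,0,0],[0,0,0,0,0,0,0]]]'

```text
t: 8.52
ee_pos: [524.1, 39.4, 366.8]
orientation: [0.082, -3.136, -0.0]
ft_force: [-8.2, 0.8, 3.8]
width: 28.1
grasp_force: 30.0
```

Call:
step_arm --targets '[[[-0.07,0,0,0,0,0,0],[0,0,0,0,0,0,0],[0,0,-0.1,0,0,0,0],[0,0,-0.06,0,0,0,0],[0,0,0,0,0,0,0]]]'

```text
t: 9.15
ee_pos: [521.9, 39.5, 358.8]
orientation: [0.082, -3.14, 0.0]
ft_force: [-0.4, 0.4, -2.8]
width: 28.0
grasp_force: 30.0
```

Call:
step_arm --targets '[[[0,0,-0.04,0,0,0,0],[0,0,0,0,0,0,0],[0,0,-0.03,0,0,0,0],[0,0,0,0,0,0,0],[0,0,0,0,0,0,0]]]'

```text
t: 9.78
ee_pos: [521.8, 39.5, 355.7]
orientation: [-0.082, 3.14, -0.0]
ft_force: [0.1, 0.3, -2.6]
width: 27.7
grasp_force: 30.0
```

Call:
step_arm --targets '[[[0,0,-0.02,0,0,0,0],[0,0,0,0,0,0,0],[0,0,-0.02,0,0,0,0],[0,0,0,0,0,0,0],[0,0,0,0,0,0,0]]]'

```text
t: 10.4
ee_pos: [521.9, 39.5, 354.5]
orientation: [-0.082, 3.14, 0.0]
ft_force: [-1.8, 0.3, 5.8]
width: 27.8
grasp_force: 30.0
```

Call:
step_arm --targets '[[[0,0,0,0,0,0,0.45],[0,0,0,0,0,0,0.5],[0,0,0,0,0,0,0.6],[0,0,0,0,0,0,0.6],[0,0,0.3,0,0,0,0.6]]]'

```text
t: 11.02
ee_pos: [521.4, 39.5, 368.3]
orientation: [0.082, -3.138, 0.0]
ft_force: [1.5, -0.1, 0.1]
width: 52.5
grasp_force: 0.0
```

Call:
step_arm --targets '[[[0,0,0.8,0,0,0,0.6],[0,0,0.9,0,0,0,0.6],[-0.5,-0.5,0,0,0,0,0.6],[-0.8,-0.8,0,0,0,0,0],[-0.8,-0.8,0,0,0,0,0]]]'

```text
t: 11.65
ee_pos: [415.7, -66.2, 454.7]
orientation: [-0.084, 3.139, -0.001]
ft_force: [-0.1, -0.4, 0.3]
width: 36.3
grasp_force: 0.0
```

Run:
```python
from h import *
a=snap("scene","s3");b=snap("side","d3");o=readout.get_obs();print(o["ee_pos"],o["orientation"],o["t"],o["ft_force"],o["qpos"])
x=np.hstack([cv2.resize(np.ascontiguousarray(a["pixels"][200:300,320:390]),(400,571),interpolation=1),cv2.resize(np.ascontiguousarray(b["pixels"][200:300,268:338]),(400,571),interpolation=1)])
cv2.imwrite("pics/c4.png",x[:,:,::-1])
```

```text
[413.62283305 -67.47785609 454.35893582] [ 7.71712555e-02 -3.13972295e+00  1.08721691e-03] 11.75 [ 0.08863101 -0.27438257  1.42629145] [-1.89846792e-01  4.42660705e-02  2.00725758e+00 -9.83668314e-04
  1.09082205e+00 -1.80933668e+00]
```

View pics/c4.png

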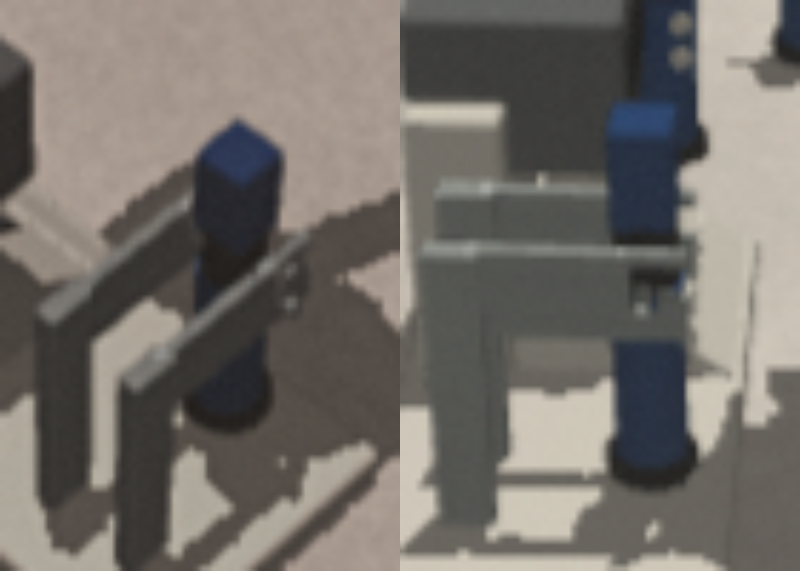

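Call:
step_arm --targets '[[[0.2,-0.4,-0.4,0,0,0,0.3],[0.4,-0.5,-0.5,0,0,0,0.3],[0.5,0,-0.6,0,0,0,0.3],[0.3,0,-0.6,0,0,0,0.3],[0,0,-0.4,0,0,0,0.3]]]'

```text
t: 12.38
ee_pos: [488.4, -110.3, 328.1]
orientation: [-0.082, 3.14, -0.0]
ft_force: [1.5, 0.5, 0.6]
width: 26.6
grasp_force: 0.0
```

Run:
```python
from h import *
d=snap("wrist","w5");o=readout.get_obs();print(o["ee_pos"],o["orientation"],o["t"],o["width"])
w=load("w1");print("w1 switch",[onz(w,(386,308),z).round(1).tolist() for z in(35,45,55)],"lens",onz(w,(353,309),45).round(1))
for z in(35,45,55): print(proj(d,[534,-112,z]))
q=proj(d,[534,-112,45]).astype(int);x0,y0=q[0]-100,min(q[1]-75,330);print(x0,y0)
crop(d,x0,y0,200,150,4,"w5c")
```

```text
[ 487.13272298 -110.03608815  326.04360297] [ 8.24678350e-02 -3.13760306e+00 -1.56784702e-03] 12.425 26.29257337116107
w1 switch [[544.4, -106.4, 35.0], [540.0, -108.4, 45.0], [535.6, -110.3, 55.0]] lens [ 540.8 -138.6   45. ]
[305.77637463 299.53196417]
[305.54863805 305.02240454]
[305.30512184 310.89604226]
205 230
```

View pics/w5c.png

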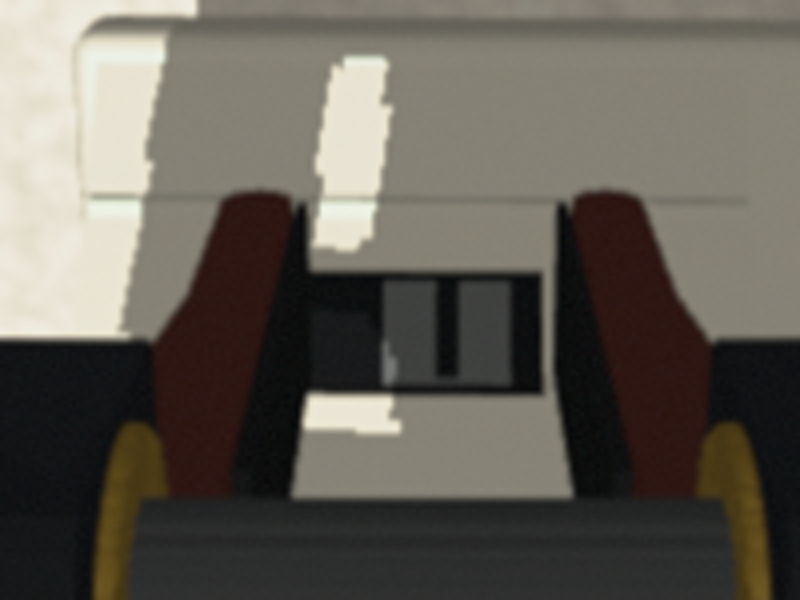

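Run:
```python
from h import *
d=load("w5");w=load("w1")
g=cv2.cvtColor(w["pixels"],cv2.COLOR_RGB2GRAY);print(g[308,345:420].tolist());print(g[285:330,370].tolist(),g[285:330,388].tolist())
r=ray(d,(316.75,312))
print(tri([ray(w,(410,308)),ray(d,(340.5,313))]))
for z in(35,40,45,50,55): print(z,onz(d,(316.75,312),z).round(1))
for z0 in(10,12,14):
  c=onz(d,(315,280),z0);t=np.tan(np.radians(35))
  C,v=r;s=(c[2]+t*(C[0]-c[0])-C[2])/(v[2]-t*v[0]);print(z0,c.round(1),(C+s*v).round(1))
```

```text
[205, 205, 202, 171, 96, 30, 17, 20, 20, 18, 28, 73, 141, 196, 207, 205, 182, 96, 24, 20, 20, 20, 21, 21, 20, 22, 18, 21, 21, 20, 23, 20, 20, 26, 58, 87, 88, 77, 60, 53, 55, 54, 54, 53, 45, 24, 10, 11, 10, 24, 41, 53, 56, 55, 56, 54, 54, 53, 50, 36, 18, 9, 12, 10, 24, 60, 96, 107, 86, 42, 12, 12, 11, 10, 10]
[114, 114, 113, 113, 114, 113, 114, 114, 112, 115, 109, 89, 52, 21, 11, 10, 13, 16, 18, 21, 22, 21, 19, 22, 21, 22, 19, 22, 21, 22, 21, 20, 18, 18, 25, 92, 174, 203, 207, 206, 207, 197, 152, 118, 112] [114, 113, 113, 113, 112, 113, 113, 114, 114, 110, 90, 52, 27, 37, 45, 47, 47, 49, 48, 52, 53, 54, 55, 53, 61, 87, 96, 100, 99, 98, 101, 98, 82, 48, 89, 172, 202, 205, 204, 206, 206, 207, 195, 146, 115]
(array([538.07179033, -87.19776275,  48.09543049]), [np.float64(0.6179812092877769), np.float64(0.6179812092875879)])
35 [ 543.4 -103.5   35. ]
40 [ 541.2 -103.6   40. ]
45 [ 538.9 -103.8   45. ]
50 [ 536.7 -104.    50. ]
55 [ 534.4 -104.2   55. ]
10 [ 527.6 -105.5   10. ] [ 548.2 -103.1   24.4]
12 [ 526.9 -105.5   12. ] [ 547.3 -103.1   26.3]
14 [ 526.1 -105.6   14. ] [ 546.5 -103.2   28.2]
```

Call:
step_arm --targets '[[[-0.6,0,0,0,0,0,0.2],[-0.7,0,0,0,0,0,0.2],[-0.2,0,0,0.05,-1,0,0.2],[0,0,0,0.05,-1,0,0.2],[0,0,0,0.05,-1,0,0.2]]]'

```text
t: 13.05
ee_pos: [412.4, -110.4, 329.9]
orientation: [-0.077, 2.927, 0.007]
ft_force: [0.5, -0.2, 0.5]
width: 17.6
grasp_force: 0.0
```

Call:
step_arm --targets '[[[0,0,-0.2,0.05,-1,0,0.2],[0,0,-0.3,0.05,-1,0,0.2],[0,0,-0.3,0.05,-1,0,0.2],[0,0,-0.3,0.05,-1,0,0.2],[0,0,-0.3,0.05,-1,0,0.2]]]'

```text
t: 13.68
ee_pos: [436.7, -86.5, 295.9]
orientation: [-0.041, 2.641, -0.032]
ft_force: [0.2, 0.2, 0.0]
width: 17.4
grasp_force: 0.0
```

```bash
cat > tip.py <<'E'
from h import *
from scipy.spatial.transform import Rotation as R
def tip():
    o=readout.get_obs();M=R.from_rotvec(o["orientation"]).as_matrix();t=np.array(o["ee_pos"])+182*M[:,2]
    n=np.array([-.573,-.028,.819]);y=np.array([-.049,.999,0]);u=np.cross(y,n)
    d=t-np.array([538,-104,47]);print("tip",t.round(1),"rel upslope,left,out",[round(float(d@k),1) for k in(u,y,n)],"z",M[:,2].round(3),"y",M[:,1].round(3),"w",o["width"],"f",np.round(o["ft_force"],1),"q",np.round(o["qpos"],2),"t",o["t"])
tip()
E
python3 tip.py
```

```text
tip [524.1 -89.3 136.2] rel upslope,left,out [40.4, 15.4, 80.6] z [ 0.48  -0.015 -0.877] y [-0.024  0.999 -0.03 ] w 17.405673101419843 f [0.2 0.2 0. ] q [-0.25  0.31  2.22  0.72  0.16 -2.54] t 13.675
```

```bash
cat > kin.py <<'E'
import numpy as np
from scipy.optimize import least_squares
from scipy.spatial.transform import Rotation as R
S=lambda s,a:R.from_euler(s,a)
D=[([1.151,.4237,1.631,0,1.089,-.019],[243.711,575.217,403.888]),([-.39795841,.22832122,1.91630247,-.00256504,.99475494,-1.96307595],[458.886,-180.2996,404.928]),([-.189846792,.0442660705,2.00725758,-.00098,1.0908,-1.80933],[413.6228,-67.478,454.359])]
def fk(p,q):
    a0,L1,L2,e,h,d,lat=p;s,c=np.sin,np.cos;t=q[1]+q[2]
    w=np.array([a0+L1*s(q[1])+L2*s(t)+e*c(t),lat,h+L1*c(q[1])+L2*c(t)-e*s(t)])
    M=S("Z",q[0])*S("Y",t)*S("ZYZ",q[3:6]);return S("Z",q[0]).apply(w)+d*M.as_matrix()[:,2],M
def fit(extra):
    DD=D+extra
    return least_squares(lambda p:np.concatenate([fk(p,q)[0]-x for q,x in DD]+[1e-3*(p-p0)]),p0)
p0=np.array([0,500,500,0,300,100,11.7])
E
python3 - <<'E'
from kin import *
from workcell import readout
o=readout.get_obs();q=o["qpos"];r=fit([(q,np.array(o["ee_pos"]))]);p=r.x;print(p.round(1),r.cost)
np.save("p.npy",p)
M=fk(p,q)[1].as_matrix();Rm=R.from_rotvec(o["orientation"]).as_matrix();print(Rm.round(3),M.round(3));F=M.T@Rm;print(F.round(2))
n0=np.array([-.573,-.028,.819])
lo=np.array([-3,-.9,.09,-1.31,.11,-2.54]);hi=np.array([3,2.11,2.58,4.45,2.69,2.54])
for flip in(0,1):
 for tilt in(20,25,30,35):
  for s in(0,30,60):
   for yaw in(-5,2.8,15):
    T=S("Z",np.radians(yaw))*S("Y",np.radians(-tilt))*R.from_matrix(np.array([[-1,0,0],[0,1,0],[0,0,-1.]]))
    if flip:T=T*S("Z",np.pi)
    T=T*R.from_matrix(np.round(F).T)
    tip=np.array([538,-104,47])+s*n0;x=tip-182*T.as_matrix()[:,2]
    best=None
    for q4 in(-.8,0,.8,3.1):
      z=least_squares(lambda q:np.concatenate([(fk(p,q)[0]-x)/100,(fk(p,q)[1].inv()*T).as_rotvec()]),np.clip([-.2,.3,2.1,q4,.4,1. if flip else -1.8],lo,hi),bounds=(lo,hi))
      if best is None or z.cost<best.cost:best=z
    if best.cost<1e-2: print(flip,tilt,s,yaw,"cost %.5f"%best.cost,best.x.round(2))
E
```

```text
[-3.000e-01  5.636e+02  4.853e+02  7.790e+01  3.128e+02  1.280e+02
  1.190e+01] 0.007765979582891701
[[-0.877 -0.024  0.48 ]
 [-0.035  0.999 -0.015]
 [-0.479 -0.03  -0.877]] [[ 0.024 -0.877  0.48 ]
 [-0.999 -0.035 -0.015]
 [ 0.03  -0.479 -0.877]]
[[-0. -1. -0.]
 [ 1. -0.  0.]
 [-0. -0.  1.]]
0 20 0 -5 cost 0.00000 [-0.24  0.52  2.13  0.34  0.16 -2.05]
0 20 0 2.8 cost 0.00000 [-0.27  0.52  2.12  0.58  0.2  -2.44]
0 20 0 15 cost 0.00232 [-0.3   0.53  2.09  0.46  0.28 -2.54]
0 20 30 -5 cost 0.00000 [-0.25  0.45  2.16  0.29  0.2  -2.01]
0 20 30 2.8 cost 0.00000 [-0.29  0.45  2.15  0.5   0.24 -2.38]
0 20 30 15 cost 0.00178 [-0.32  0.46  2.12  0.45  0.32 -2.54]
0 20 60 -5 cost 0.00000 [-0.27  0.38  2.18  0.26  0.24 -1.99]
0 20 60 2.8 cost 0.00000 [-0.3   0.38  2.18  0.44  0.28 -2.33]
0 20 60 15 cost 0.00126 [-0.33  0.39  2.15  0.44  0.36 -2.54]
0 25 0 -5 cost 0.00138 [-0.25  0.52  2.16  0.82  0.11 -2.54]
0 25 0 2.8 cost 0.00297 [-0.27  0.52  2.16  0.68  0.12 -2.54]
0 25 0 15 cost 0.00320 [-0.35  0.54  2.17  1.61  0.25  2.54]
0 25 30 -5 cost 0.00024 [-0.27  0.45  2.2   0.81  0.11 -2.54]
0 2
[... 2397 characters left out ...]
2.05  0.11 -0.66]
1 30 60 2.8 cost 0.00000 [-0.35  0.4   2.28  1.68  0.19 -0.46]
1 30 60 15 cost 0.00000 [-0.42  0.41  2.24  1.37  0.33 -0.41]
1 35 0 -5 cost 0.00000 [-0.27  0.57  2.27  2.8   0.32 -1.4 ]
1 35 0 2.8 cost 0.00000 [-0.33  0.57  2.26  2.45  0.34 -1.23]
1 35 0 15 cost 0.00000 [-0.42  0.58  2.22  1.96  0.4  -1.01]
1 35 30 -5 cost 0.00000 [-0.29  0.49  2.31  2.72  0.29 -1.33]
1 35 30 2.8 cost 0.00000 [-0.35  0.5   2.3   2.34  0.32 -1.13]
1 35 30 15 cost 0.00000 [-0.44  0.51  2.26  1.85  0.39 -0.9 ]
1 35 60 -5 cost 0.00000 [-0.3   0.41  2.34  2.6   0.24 -1.23]
1 35 60 2.8 cost 0.00000 [-0.37  0.42  2.32  2.19  0.29 -0.99]
1 35 60 15 cost 0.00000 [-0.46  0.43  2.28  1.71  0.39 -0.78]
```

Call:
step_arm --targets '[[[0,-0.2,0.4,0,0.5,0,0.2],[0,-0.2,0.4,0,0.5,0,0.2],[0,-0.2,0.4,0.45,0,-0.89,0.2],[0,0,0,0.45,0,-0.89,0.2],[0,0,0,0.45,0,-0.89,0.2]]]'

```text
t: 14.3
ee_pos: [436.4, -116.8, 356.6]
orientation: [0.239, 2.703, 0.042]
ft_force: [0.3, 0.7, -0.6]
width: 17.8
grasp_force: 0.0
```

```bash
python3 tip.py
```

```text
tip [ 512.  -118.   191.1] rel upslope,left,out [60.8, -12.7, 133.3] z [ 0.415 -0.007 -0.91 ] y [0.161 0.985 0.066] w 17.750419380658357 f [ 0.3  0.7 -0.6] q [-0.32  0.19  2.15  0.32  0.41 -1.99] t 14.3
```

Call:
step_arm --targets '[[[0,0,0,0.415,0,-0.909,0.2],[0,0,0,0.415,0,-0.909,0.2],[0,0,0,0.415,0,-0.909,0.2],[0,0,0,0.415,0,-0.909,0.2],[0,0,0,0.415,0,-0.909,0.2]]]'

```text
t: 14.92
ee_pos: [436.4, -116.6, 356.2]
orientation: [0.707, 2.633, 0.145]
ft_force: [0.3, 0.4, -0.6]
width: 17.8
grasp_force: 0.0
```

Call:
step_arm --targets '[[[0,0,0,0.415,0,-0.909,0.2],[0,0,0,0.415,0,-0.909,0.2],[0,0,0,0.415,0,-0.909,0.2],[0,0,0,0.415,0,-0.909,0.2],[0,0,0,0.415,0,-0.909,0.2]]]'

```text
t: 15.55
ee_pos: [436.3, -116.6, 356.2]
orientation: [1.161, 2.489, 0.245]
ft_force: [-1.0, 0.6, 0.4]
width: 17.7
grasp_force: 0.0
```

Call:
step_arm --targets '[[[0,0,0,0.415,0,-0.909,0.2],[0,0,0,0.415,0,-0.909,0.2],[0,0,0,0.415,0,-0.909,0.2],[0,0,0,0.415,0,-0.909,0.2],[0,0,0,0.415,0,-0.909,0.2]]]'

```text
t: 16.18
ee_pos: [436.3, -116.6, 356.2]
orientation: [1.591, 2.273, 0.34]
ft_force: [0.4, 0.7, -0.9]
width: 17.7
grasp_force: 0.0
```

Call:
step_arm --targets '[[[0,0,0,0.415,0,-0.909,0.2],[0,0,0,0.415,0,-0.909,0.2],[0,0,0,0.415,0,-0.909,0.2],[0,0,0,0.415,0,-0.909,0.2],[0,0,0,0.415,0,-0.909,0.2]]]'

```text
t: 16.8
ee_pos: [436.3, -116.6, 356.2]
orientation: [1.987, 1.99, 0.428]
ft_force: [0.2, -0.1, 0.1]
width: 17.2
grasp_force: 0.0
```

Call:
step_arm --targets '[[[0,0,0,0.415,0,-0.909,0.2],[0,0,0,0.415,0,-0.909,0.2],[0,0,0,0.415,0,-0.909,0.2],[0,0,0,0.415,0,-0.909,0.2],[0,0,0,0.415,0,-0.909,0.2]]]'

```text
t: 17.42
ee_pos: [436.3, -116.6, 356.2]
orientation: [2.34, 1.642, 0.507]
ft_force: [-0.2, 0.7, 0.5]
width: 18.0
grasp_force: 0.0
```

Call:
step_arm --targets '[[[0,0,0,0.415,0,-0.909,0.2],[0,0,0,0.415,0,-0.909,0.2],[0,0,0,0.415,0,-0.909,0.2],[0,0,0,0.415,0,-0.909,0.2],[0,0,0,0.415,0,-0.909,0.2]]]'

```text
t: 18.05
ee_pos: [436.3, -116.6, 356.2]
orientation: [2.637, 1.235, 0.573]
ft_force: [-0.1, -0.2, 0.9]
width: 17.7
grasp_force: 0.0
```

Call:
step_arm --targets '[[[0,0,0,0.415,0,-0.909,0.2],[0,0,0,0.415,0,-0.909,0.2],[0,0,0,0.415,0,-0.909,0.2],[0,0,0,0.415,0,-0.909,0.2],[0,0,0,0.415,0,-0.909,0.2]]]'

```text
t: 18.68
ee_pos: [436.3, -116.6, 356.2]
orientation: [2.87, 0.774, 0.626]
ft_force: [0.0, -0.0, 0.0]
width: 17.7
grasp_force: 0.0
```

Call:
step_arm --targets '[[[0,0,0,0.415,0,-0.909,0.2],[0,0,0,0.415,0,-0.909,0.2],[0,0,0,0.415,0,-0.909,0.2],[0,0,0,0.415,0,-0.909,0.2],[0,0,0,0.415,0,-0.909,0.2]]]'

```text
t: 19.3
ee_pos: [436.3, -116.6, 356.2]
orientation: [3.028, 0.271, 0.662]
ft_force: [0.1, 0.5, -0.4]
width: 17.9
grasp_force: 0.0
```

```bash
python3 tip.py
```

```text
tip [ 512.2 -115.2  190.8] rel upslope,left,out [61.0, -9.9, 132.9] z [ 0.417  0.008 -0.909] y [ 0.163 -0.984  0.066] w 17.910926896418367 f [ 0.1  0.5 -0.4] q [-0.33  0.19  2.15  0.36  0.42  0.77] t 19.3
```

```bash
cat > plan.py <<'E'
import sys
from h import *
from scipy.spatial.transform import Rotation as R
def plan(up,left,out,rid=np.array([538,-104,47.])):
    o=readout.get_obs();M=R.from_rotvec(o["orientation"])
    n=np.array([-.573,-.028,.819]);y=np.array([-.049,.999,0]);n/=np.linalg.norm(n);u=np.cross(y,n)
    T=R.from_matrix(np.stack([np.cross(-y,-n),-y,-n],1))
    x=rid+up*u+left*y+out*n+182*n
    print("shift(fs)",((x-o["ee_pos"])/50).round(3),"turn(fs)",(np.degrees((T*M.inv()).as_rotvec())/4).round(2))
plan(*map(float,sys.argv[1:4]))
E
python3 plan.py 0 0 40; python3 plan.py -25 0 60
```

```text
shift(fs) [-0.511  0.128 -2.548] turn(fs) [ 1.23 -2.55 -1.55]
shift(fs) [-1.149  0.096 -2.507] turn(fs) [ 1.23 -2.55 -1.55]
```

Call:
step_arm --targets '[[[-0.6,0.1,0,0,0,0,0.2],[-0.5,0,-0.3,0.2,-0.4,-0.25,0.2],[0,0,-0.5,0.4,-0.8,-0.5,0.2],[0,0,-0.5,0.4,-0.8,-0.5,0.2],[0,0,-0.4,0.23,-0.55,-0.3,0.2]]]'

```text
t: 19.92
ee_pos: [383.4, -109.0, 298.5]
orientation: [-2.993, -0.156, -0.869]
ft_force: [0.2, 0.5, 0.3]
width: 17.4
grasp_force: 0.0
```

```bash
python3 tip.py; python3 plan.py -10 0 45;python3 plan.py 0 0 10
```

```text
tip [ 480.5 -100.2  144.8] rel upslope,left,out [9.2, 6.6, 113.0] z [ 0.533  0.048 -0.845] y [ 0.102 -0.995  0.007] w 17.43317547569684 f [0.2 0.5 0.3] q [-0.39  0.25  2.32  1.37  0.25 -0.22] t 19.925
shift(fs) [ 0.326 -0.035 -1.427] turn(fs) [ 0.16 -0.65 -0.75]
shift(fs) [ 0.891 -0.008 -1.885] turn(fs) [ 0.16 -0.65 -0.75]
```

Call:
step_arm --targets '[[[0,0,-0.4,0.05,-0.2,-0.25,0.2],[0.1,0,-0.4,0.05,-0.2,-0.25,0.2],[0.1,-0.03,-0.4,0.06,-0.25,-0.25,0.2],[0.13,0,-0.23,0,0,0,0.2],[0,0,0,0,0,0,0.2]]]'

```text
t: 20.55
ee_pos: [399.8, -110.2, 232.7]
orientation: [-2.979, -0.083, -0.931]
ft_force: [-0.5, 0.1, -0.3]
width: 17.9
grasp_force: 0.0
```

```bash
python3 tip.py; python3 plan.py 0 0 10
```

```text
tip [ 503.3 -103.9   83.1] rel upslope,left,out [-7.6, 1.8, 49.4] z [ 0.569  0.034 -0.822] y [ 0.057 -0.998 -0.002] w 17.928814072779776 f [-0.5  0.1 -0.3] q [-0.37  0.45  2.32  2.25  0.31 -1.06] t 20.55
shift(fs) [ 0.563  0.016 -0.569] turn(fs) [-0.03 -0.07 -0.11]
```

Call:
step_arm --targets '[[[0.15,0.01,-0.15,-0.03,-0.07,-0.11,0.2],[0.15,0.01,-0.15,0,0,0,0.2],[0.15,0,-0.15,0,0,0,0.2],[0.11,0,-0.12,0,0,0,0.2],[0,0,0,0,0,0,0.2]]]'

```text
t: 21.18
ee_pos: [427.0, -109.2, 203.9]
orientation: [-2.982, -0.073, -0.937]
ft_force: [-0.1, 0.7, -0.0]
width: 17.5
grasp_force: 0.0
```

```bash
python3 tip.py
python3 - <<'E'
from h import *
d=snap("wrist","w6");print(proj(d,[538,-104,47]));g=cv2.cvtColor(d["pixels"],cv2.COLOR_RGB2GRAY)
u,v=np.round(proj(d,[538,-104,47])).astype(int)
for dy in(-18,-9,0,9,18): print(v+dy,u-40,g[min(max(v+dy,0),479),u-40:u+40:2].tolist())
E
```

```text
tip [ 531.  -104.1   54.6] rel upslope,left,out [-1.4, 0.3, 10.2] z [ 0.571  0.028 -0.82 ] y [ 0.049 -0.999  0.   ] w 17.541155058277983 f [-0.1  0.7 -0. ] q [-0.34  0.55  2.28  2.42  0.33 -1.2 ] t 21.175
[314.76929333 290.65239535]
273 275 [233, 227, 54, 26, 27, 29, 28, 27, 78, 117, 117, 117, 117, 116, 115, 116, 117, 117, 115, 114, 113, 113, 113, 115, 116, 116, 116, 117, 116, 117, 116, 116, 117, 61, 26, 28, 27, 27, 29, 28]
282 275 [47, 47, 47, 47, 48, 47, 45, 24, 38, 112, 120, 119, 119, 120, 118, 119, 120, 79, 55, 27, 28, 28, 32, 112, 121, 120, 120, 121, 104, 68, 28, 56, 47, 48, 48, 48, 48, 48, 48, 49]
291 275 [48, 49, 48, 48, 47, 46, 31, 22, 34, 112, 119, 119, 119, 120, 120, 120, 119, 117, 80, 26, 27, 26, 30, 111, 120, 82, 67, 67, 68, 44, 22, 24, 37, 48, 47, 48, 47, 48, 48, 47]
300 275 [48, 47, 47, 49, 43, 32, 23, 20, 24, 110, 120, 120, 120, 120, 120, 119, 120, 117, 61, 26, 28, 29, 32, 112, 110, 66, 66, 66, 67, 37, 16, 24, 25, 32, 40, 47, 47, 48, 48, 49]
309 275 [49, 49, 47, 47, 38, 24, 24, 17, 22, 83, 90, 90, 91, 90, 91, 91, 92, 62, 38, 26, 26, 28, 34, 78, 54, 50, 49, 49, 55, 32, 15, 16, 24, 27, 47, 47, 47, 47, 47, 47]
```

Call:
step_arm --targets '[[[0.05,0.0,-0.04,0,0,0,0.2],[0.03,0,-0.05,0,0,0,0.2],[0.03,0,-0.05,0,0,0,0.2],[0.01,0,-0.02,0,0,0,0.2],[0,0,0,0,0,0,0.2]]]'

```text
t: 21.85
ee_pos: [431.9, -109.1, 197.0]
orientation: [-2.982, -0.071, -0.94]
ft_force: [-13.0, -1.9, 21.9]
width: 17.8
grasp_force: 12.7
```

Call:
step_arm --targets '[[[0.01,0,-0.016,0,0,0,0.2],[0,0,0,0,0,0,0.2],[0.01,0,-0.016,0,0,0,0.2],[0,0,0,0,0,0,0.2],[0,0,0,0,0,0,0.2]]]'

```text
t: 22.48
ee_pos: [431.7, -109.0, 196.6]
orientation: [-2.981, -0.07, -0.942]
ft_force: [-29.1, -3.0, 50.4]
width: 17.3
grasp_force: 28.5
```

```bash
python3 tip.py
```

```text
tip [ 536.1 -104.1   47.7] rel upslope,left,out [-1.2, -0.0, 1.6] z [ 0.574  0.027 -0.818] y [ 0.047 -0.999  0.   ] w 17.341949011772925 f [-29.1  -3.   50.4] q [-0.34  0.57  2.27  2.46  0.35 -1.23] t 22.475
```

Call:
step_arm --targets '[[[-0.06,0,0.085,0,0,0,0.2],[0,0,0,0,0,0,0.2],[0,0,0,0,0,0,0.2],[0,0,0,0,0,0,0.2],[0,0,0,0,0,0,0.2]]]'

```text
t: 23.1
ee_pos: [430.7, -109.1, 198.4]
orientation: [-2.983, -0.072, -0.936]
ft_force: [-0.1, 0.3, 0.1]
width: 17.1
grasp_force: 0.0
```

```bash
python3 tip.py
```

```text
tip [ 534.6 -104.1   49. ] rel upslope,left,out [-1.6, 0.1, 3.6] z [ 0.571  0.028 -0.821] y [ 0.049 -0.999 -0.   ] w 17.084047711982937 f [-0.1  0.3  0.1] q [-0.34  0.56  2.27  2.44  0.34 -1.22] t 23.1
```

Call:
step_arm --targets '[[[0.005,-0.1,0,0,0,0,0.2],[0.003,-0.06,0,0,0,0,0.2],[0.002,-0.04,0,0,0,0,0.2],[0.002,-0.04,0,0,0,0,0.2],[0,0,0,0,0,0,0.2]]]'

```text
t: 23.72
ee_pos: [431.3, -121.3, 198.6]
orientation: [-2.983, -0.072, -0.937]
ft_force: [1.5, 1.2, -0.6]
width: 17.3
grasp_force: 0.9
```

Call:
step_arm --targets '[[[0.002,-0.04,0,0,0,0,0.2],[0.002,-0.04,0,0,0,0,0.2],[0,0,0,0,0,0,0.2],[0,0,0,0,0,0,0.2],[0,0,0,0,0,0,0.2]]]'

```text
t: 24.35
ee_pos: [431.4, -125.2, 198.7]
orientation: [-2.983, -0.072, -0.937]
ft_force: [-0.9, 0.1, -1.0]
width: 17.9
grasp_force: 0.0
```

```bash
python3 tip.py
python3 - <<'E'
from h import *
d=snap("wrist","w7");g=cv2.cvtColor(d["pixels"],cv2.COLOR_RGB2GRAY)
for v in(285,293,300,308): print(v,g[v,271:360:2].tolist())
E
```

```text
tip [ 535.4 -120.2   49.4] rel upslope,left,out [-1.4, -16.0, 3.9] z [ 0.571  0.028 -0.82 ] y [ 0.048 -0.999  0.   ] w 17.901486132960027 f [-0.9  0.1 -1. ] q [-0.38  0.56  2.26  2.36  0.34 -1.17] t 24.35
285 [48, 48, 47, 47, 47, 47, 47, 48, 41, 24, 37, 105, 95, 59, 27, 28, 25, 24, 109, 120, 120, 119, 120, 119, 120, 120, 120, 121, 94, 27, 18, 18, 24, 29, 46, 48, 46, 48, 49, 47, 47, 47, 61, 224, 235]
293 [48, 48, 47, 48, 48, 47, 47, 47, 28, 23, 36, 109, 118, 70, 27, 26, 26, 24, 110, 119, 120, 119, 120, 120, 119, 119, 120, 120, 95, 21, 15, 16, 21, 26, 31, 48, 48, 48, 48, 48, 49, 47, 49, 48, 37]
300 [48, 46, 48, 47, 46, 48, 43, 33, 25, 21, 23, 109, 120, 69, 26, 27, 26, 28, 109, 120, 119, 119, 119, 119, 119, 120, 112, 74, 58, 16, 16, 13, 15, 22, 24, 30, 41, 49, 47, 48, 48, 48, 48, 48, 47]
308 [46, 47, 47, 49, 46, 47, 38, 27, 24, 18, 25, 110, 99, 50, 25, 27, 27, 27, 110, 121, 119, 120, 120, 119, 120, 120, 79, 66, 44, 12, 15, 15, 14, 17, 24, 27, 47, 47, 47, 47, 48, 48, 47, 49, 47]
```

Call:
step_arm --targets '[[[0.001,-0.03,0,0,0,0,0.2],[0,0,0,0,0,0,0.2],[0.001,-0.03,0,0,0,0,0.2],[0,0,0,0,0,0,0.2],[0,0,0,0,0,0,0.2]]]'

```text
t: 25.02
ee_pos: [431.5, -127.8, 198.6]
orientation: [-2.982, -0.074, -0.937]
ft_force: [0.1, 5.3, -0.1]
width: 17.8
grasp_force: 2.6
```

Call:
step_arm --targets '[[[0,0.08,0,0,0,0,0.2],[-0.1,0,0.14,0,0,0,0.2],[-0.3,0,0.42,0,0,0,0.2],[-0.4,0,0.5,0,0,0,0.2],[0,0,0,0,0,0,0.2]]]'

```text
t: 25.65
ee_pos: [390.7, -124.3, 253.1]
orientation: [-2.983, -0.072, -0.94]
ft_force: [-0.4, 0.1, -1.0]
width: 17.2
grasp_force: 0.0
```

```bash
python3 tip.py
python3 - <<'E'
from h import *
w=snap("wrist","w8");g=cv2.cvtColor(w["pixels"],cv2.COLOR_RGB2GRAY)
n=np.array([-.573,-.028,.819]);R0=np.array([535.5,-104,49])-n*0
for s in(0,10): 
  p=R0+s*np.array([.049,-.999,0]);u,v=np.round(proj(w,p)).astype(int);print(s,u,v,g[min(v,479),u-16:u+17].tolist())
for n_ in("scene","side"):
  d=snap(n_,n_+"9");e=load(("s3" if n_=="scene" else "d3"))
  x,y=(320,200) if n_=="scene" else (268,200)
  D=cv2.absdiff(d["pixels"][y:y+100,x:x+70],e["pixels"][y:y+100,x:x+70]).max(2)
  f=lambda q:(lambda m:(m.sum(),np.argwhere(m).mean(0).round(1)))(cv2.inRange(cv2.cvtColor(q["pixels"],cv2.COLOR_RGB2HSV),(100,120,40),(125,255,255))[y:y+100,x:x+50]>0)
  print(n_,(D>40).sum(),f(d),f(e))
E
```

```text
tip [ 494.9 -119.6  104. ] rel upslope,left,out [-3.2, -13.4, 71.8] z [ 0.573  0.026 -0.819] y [ 0.048 -0.999  0.002] w 17.17571394768012 f [-0.4  0.1 -1. ] q [-0.42  0.39  2.33  2.06  0.29 -0.9 ] t 25.65
0 291 253 [28, 26, 27, 27, 26, 26, 27, 26, 27, 26, 25, 27, 28, 26, 26, 61, 109, 119, 120, 119, 119, 119, 119, 119, 119, 120, 119, 119, 120, 113, 78, 41, 25]
10 308 253 [119, 120, 119, 119, 119, 119, 119, 119, 120, 119, 119, 120, 113, 78, 41, 25, 27, 26, 26, 34, 68, 111, 119, 120, 120, 119, 119, 119, 119, 119, 119, 119, 120]
scene 2288 (np.int64(73), array([26.4, 41.4])) (np.int64(29), array([26.3, 41.3]))
side 794 (np.int64(81), array([20.2, 42.4])) (np.int64(70), array([20.3, 42.2]))
```

```bash
python3 -c "
from workcell import ctrl
print(ctrl.close_job())"
```

```text
the job is handed in; nothing more can be done
None
```

I hung the controller by its pin in both throats, pushed the switch to its on end (the ridge measured 10 mm along), and handed the job in at about 26 s. I sent the arm near neither the flask nor the bottles, but did not re-measure them at the end.

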